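Lock the cassette carrier on the splicing bench slide

ROBOT

A 6-joint arm with a two-finger parallel gripper is mounted at the origin on the work surface. World frame = base frame: x ahead of the robot, y to its left, z up, the work surface at z = 0. Lengths are in mm, angles in rad, forces in N, time in s.
With the tool pointing down it reaches from about 375 to 900 mm from the base axis. Payload 3.1 kg.
Tool frame: the origin (TCP) lies where the fingers leave the gripper's body, on its centre line; the fingertips stand 73 mm ahead of it and the grasp point (between the pads) lies 54 mm ahead of it; z points along the fingers, y is the line along which they close (so a half turn about z gives the same grasp; the last joint's range is limited). The gripper opens to 85 mm and grips with 20 to 120 N. Pads are 22 mm wide; open, the fingers measure 114 mm over their backs; the gripper's body (76 mm by 85 mm) begins 54 mm behind the grasp point. The pads swing forward as they close: fully open they stand 13 mm farther back than shut.
Start: joints at [-1.375, 0.527, 1.433, -0, 1.181, -0.178], TCP at [228.825, -581.581, 303.91] pointing down, gripper open.
Joint ranges: [-3.08, 3.08], [-0.75, 2.2], [0.22, 2.44], [-1.43, 4.57], [0, 2.65], [-2.85, 2.85]. Speed limits (rad/s): [2.79, 2.79, 3.14, 3.14, 3.14, 3.14].

INTERFACE

Orientations are given as a unit quaternion [x, y, z, w].
In Python, from cell import ctrl, eyes, sign_off gives the robot as it stands.
- The arm moves only by the shell command python3 -m pendant 'ROWS' [FORCE]. ROWS is JSON, one flat list of numbers, 5 for each row, row after row: the opening, from 0 (shut) to 1 (fully open), then the shift along the tool's x, y, z in cm, then the turn about the tool's z in degrees. A call has 1 to 12 rows; each row shifts and turns the commanded pose from where the row before left it, along the tool's axes as they then stand; what a row does not reach is not made up. A row lasts 1/8 s, in which the tool goes at most 62.5 mm and 10.7 degrees, less where a joint would pass 70% of its speed; a pose out of reach is approached as far as the arm can. A call with a gripper value outside its range is refused whole. The fingers move at their own pace and stop on an object; FORCE is the grip in N (left out, the last holds). Time passes only in rows, so rows that do not move let the fingers close. It gives the time, the measured TCP pose, the force, the opening and the grip force at its end, in the units of the state.
- ctrl.sense(): the state, without advancing time (a new reading comes with each control period).
- eyes.snapshot(name): name is "side" or "top"; returns the picture (400x640x3 uint8, red, green, blue); there is no depth.
- eyes.get_calibration(name): a dict with "mtx" (3x3 intrinsics, pixels), "rvec" (rotation vector, rad) and "tvec" (3), from world to camera coordinates, as OpenCV has them. Camera axes: x right, y down, z forward; pixel columns grow to the right and rows downward; lengths in mm; the calibration is good to about 2 mm. A picture is of the moment at which its call begins. get_calibration takes no time and is no camera call.
- sign_off(): hands the job in; it is judged then, once.
The state is a dict: "t": time; "qpos": joint angles; "joint_velocities": joint speeds; "joint_efforts": joint torques, N m; "tcp_pos": TCP position; "tool_rot": TCP orientation; "ft_force": force on the tool from outside, world axes, zero at the start; "wrist_torque": the same for the moment, N m; "finger_gap": finger opening in mm; "gripper_force": force on a finger pad.
Only numpy, scipy, OpenCV 4.12 (cv2) and the standard library are available. Lean on these libraries where they do the work, as an engineer would, in place of code of your own. Each camera call takes 0.05 s, during which the arm holds its last target. There are 200 camera calls.

TASK

Take the middle-length locking pin out of the black pin block, stand it upright in the bore of the cassette carrier with its tip resting on the slide's bed and let go, before moving the carrier. Then, without holding the pin, move the carrier slowly along the slide until the pin drops by its own weight into the unmarked hole in the bed and its head sits down on the carrier. Leave the other two pins in the block, and do not shift or upset the bottle, the blue cleaver or the screwdriver.

Things in the scene. Friction and masses are not known exactly. Their poses are not given: they have to be found in the camera images.
- slide: Fixed aluminium bench slide, an open channel 300 mm long (along its y), 120 mm wide, walls 52 mm high. Origin: centre of its underside on the table; z up; the carrier travels along its +y, away from its push lug. Between the walls lies the steel bed.
- slide_bed (a point): Point on the bed's flat top, 45 mm above the table, above the slide's origin; not the hole. On the bed's centre line (x = 0) is one unmarked blind hole, 18 mm wide, 30 mm deep, at an unlisted place: the bore comes over it 40 to 120 mm in +y from the carrier's start. A pin crossing at up to 40 mm/s drops in and stops the carrier; pushing on may keep it from sinking fully, so ease off.
- carrier (a joint): Position of the carrier along the slide's +y in m, 0 to 0.14; it starts at 0 to 0.03. It moves with about 2.5 N of friction, stays where it is left, and meets a hard stop at either end.
- carrier_bore (a point): Centre of the mouth of the carrier's upright through bore, in its flat top face, 99 mm above the table; axes as the slide's. The bore is 17 mm wide and 45 mm long, and is on the bed's centre line.
- carrier_base (a point): Lower end of the bore, 54 mm above the table, 9 mm above the bed. The carrier is an aluminium block 100 mm wide (x), 110 mm long (y: from 65 mm behind the bore to 45 mm ahead of it), with a grey open cassette on its +x side (x +50 to +130 mm, top 96 mm above the table).
- carrier_lug (a point): Centre of the rear (-y) face of the carrier's upright push lug, 117 mm above the table, 65 mm behind the bore. The lug is a plate 60 mm wide (x), 10 mm thick (it reaches 10 mm in +y from this point), from the carrier's top at 99 mm up to 135 mm above the table.
- pinblock: Fixed black block 60 x 170 x 40 mm (x, y, z), origin at the centre of its underside. Three upright blind sockets in its top, 15.5 mm wide and 28 mm deep, at y = -55, 0 and +55 mm, hold the three pins in any order.
- lockpin: The locking pin: steel, the middle one of three pins that differ only in length, about 0.2 kg. Shank 14 mm thick and 78 mm long, then a round head 30 mm across and 22 mm high (100 mm overall). Origin at the centre of its tip (lower end), z along the pin towards its head. Locked, its head rests on the carrier's top and its tip is 24 mm below the bed's top.
- lockpin_tip (a point): Centre of the lower end of the locking pin (same point as its origin).
- shortpin: The short pin, same thickness and head, shank 55 mm (77 mm overall); origin at the tip. Stays in the block.
- longpin: The long pin, same thickness and head, shank 105 mm (127 mm overall); origin at the tip. Stays in the block.
- bottle: White bottle standing between the block and the slide, 60 mm across, 160 mm high; loose, origin under its centre. Leave alone. (Beyond, at the far edge of the table, a fixed orange and black fusion splicer 125 mm high, out of the work.)
- cleaver: Blue fibre cleaver, a box 60 x 85 x 52 mm; loose, origin under its centre. Leave alone.
- driver: Screwdriver 180 mm long lying on the table along its x; loose. Leave alone.
Mind the look-alikes: they are no part of the job. Leave any purple look-alike of the lockpin alone.

How it is judged:
By the outcome, as a careful person would: the job done as asked, in the order asked, and still so for the second after the job is handed in, with the robot touching nothing.
It also fails if it takes over 64 s, if anything falls off the work surface, if the arm or the gripper's body presses on something with over 40 N, if the wrist force passes 120 N, or if a joint passes its speed limit or range.

## Working session

There is one attempt and no reset: what is moved stays moved. The work goes in short steps, Python scripts to look and compute and a shell command to move; the robot and the scene stay as the last step left them, time stands still between calls to the robot, and variables do not carry over. Pictures are saved under pics/ and viewed, at most 10 in all, crops included, and the job is handed in when it is done.

```bash
mkdir -p pics
cat > h.py <<'E'
import numpy as np, cv2
from cell import ctrl, eyes, sign_off
def cal(n):
    c=eyes.get_calibration(n); R=cv2.Rodrigues(np.array(c["rvec"],float))[0]
    return np.array(c["mtx"],float),R,np.array(c["tvec"],float).ravel()
def ray(n,uv):
    K,R,t=cal(n); d=R.T@np.linalg.solve(K,[uv[0],uv[1],1]); return -R.T@t,d/np.linalg.norm(d)
def onz(n,uv,z):
    o,d=ray(n,uv); return o+d*(z-o[2])/d[2]
def tri(a,b):
    (o1,d1),(o2,d2)=ray("top",a),ray("side",b)
    s=np.linalg.lstsq(np.c_[d1,-d2],o2-o1,rcond=None)[0]
    p,q=o1+d1*s[0],o2+d2*s[1]; return (p+q)/2,np.linalg.norm(p-q)
def proj(n,P):
    K,R,t=cal(n); p=K@(R@np.array(P,float)+t); return p[:2]/p[2]
def snap(n,f): 
    im=eyes.snapshot(n); cv2.imwrite("pics/%s.png"%f,im[...,::-1]); return im
E
python3 - <<'E'
from h import *
for n in("top","side"):
    snap(n,n+"0"); K,R,t=cal(n); print(n,-R.T@t,R[2],K[0,0])
s=ctrl.sense();print(s["t"],s["tcp_pos"],s["tool_rot"],s["finger_gap"])
E
```

```text
top [ 275.77616695   -5.11015214 1544.18644094] [ 0.16282869  0.02310518 -0.98638378] 517.0894816830454
side [-119.49630433  920.58589164  723.50998138] [ 0.48470485 -0.72698546 -0.4863675 ] 418.35610671039205
0.1 [ 228.7304457  -581.11994482  303.03615718] [ 9.82495763e-01  1.86282484e-01 -5.16418417e-06 -9.55024816e-04] 85.1859276708057
```

View pics/top0.png

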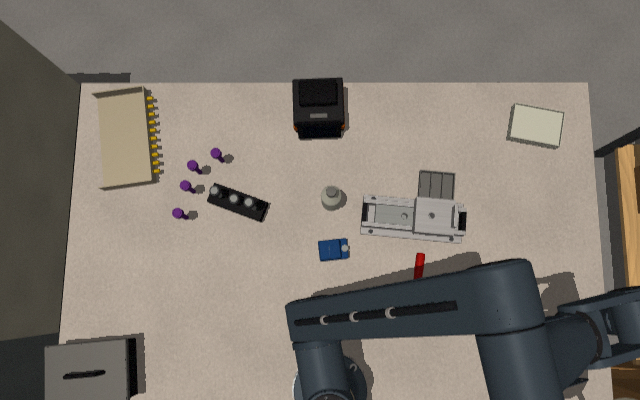

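View pics/side0.png

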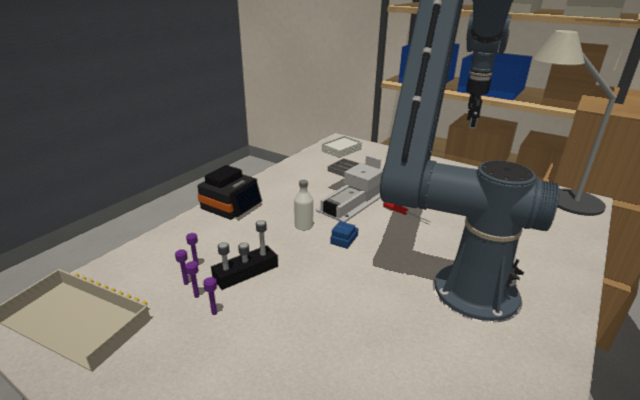

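Top view: pin block near (238,202) with three heads, the slide near (413,217) with the carrier on its right part, the bottle at (331,198), the cleaver at (333,249), the driver at (420,265) and purple look-alikes near (195,185). Side view: grey heads at about (224,247), (244,247) and (262,227). I'll enlarge these areas.

Run:
```python
from h import *
t=cv2.imread("pics/top0.png");s=cv2.imread("pics/side0.png")
a=cv2.resize(t[175:230,200:275],(400,293),interpolation=cv2.INTER_CUBIC)
b=cv2.resize(s[215:290,205:285],(312,293),interpolation=cv2.INTER_CUBIC)
c=cv2.resize(t[165:250,350:475],(400,272),interpolation=cv2.INTER_CUBIC)
d=cv2.resize(s[145:225,310:400],(312,277),interpolation=cv2.INTER_CUBIC)[:272]
cv2.imwrite("pics/crop1.png",np.vstack([np.hstack([a,b]),np.hstack([c,d])]))
```

```text
(no output)
```

View pics/crop1.png

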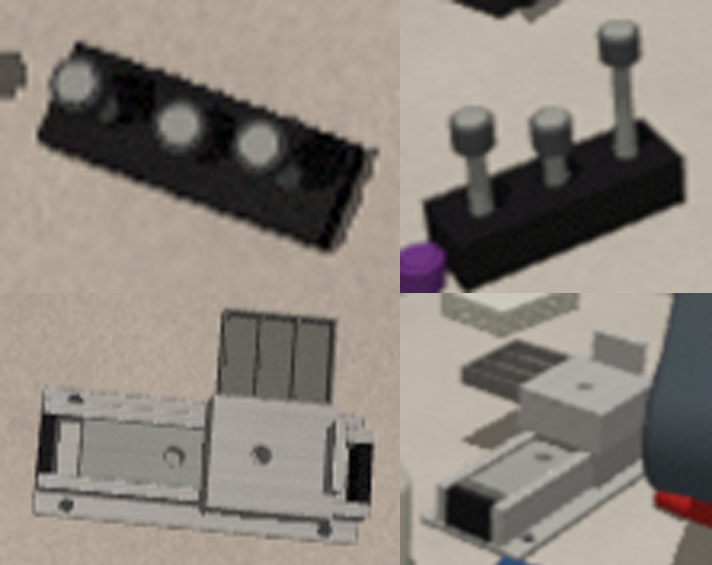

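Candidates: grey heads in the top crop at (76,82), (179,125), (259,145) → image (214,190), (234,198), (249,202). In the side view, from left to right, they show medium, short and long shanks. Image-right in the side view means −y, so the middle-length pin is the leftmost, at the block's +y end: top (214,190), side (224,246). The purple pins are decoys. The bore is at top (432,216) and side (363,172). The bed hole shows at top (404,216) and side (351,192). Next I'll measure these.

```bash
cat >> h.py <<'E'
def blob(im,uv,r,dark):
    u,v=map(int,uv); g=im[v-r:v+r+1,u-r:u+r+1].mean(2).astype(np.uint8)
    f=cv2.THRESH_BINARY_INV if dark else cv2.THRESH_BINARY
    th,m=cv2.threshold(g,0,255,f|cv2.THRESH_OTSU)
    n,l,st,c=cv2.connectedComponentsWithStats(m)
    k=min(range(1,n),key=lambda i:np.hypot(*(c[i]-r))+ (99 if st[i,4]<4 else 0))
    return c[k]+[u-r,v-r],st[k,4]
E
python3 - <<'E'
from h import *
T=cv2.imread("pics/top0.png");S=cv2.imread("pics/side0.png")
P={}
for n,a,b,d in [("mid",(214,190),(224,245),0),("short",(234,198),(244,245),0),("long",(249,202),(261,223),0),("bore",(432,216),(363,172),1),("hole",(404,216),(351,192),1)]:
    ra,rb=5,4
    A,na=blob(T,a,6 if not d else 4,d);B,nb=blob(S,b,4 if not d else 3,d)
    p,e=tri(A,B);P[n]=p;print(n,A.round(1),na,B.round(1),nb,p.round(1),round(e,1))
for n,z in (("bore",99),("hole",45)): print(n,onz("top",blob(T,{"bore":(432,216),"hole":(404,216)}[n],4,1)[0],z).round(1))
for n,z in (("mid",112),("short",89),("long",139)): print(n,onz("top",blob(T,{"mid":(214,190),"short":(234,198),"long":(249,202)}[n],6,0)[0],z).round(1))
# block outline
m=((T.max(2)<45)*255).astype(np.uint8);m[:,:200]=0;m[:,280:]=0;m[:175]=0;m[235:]=0
m=cv2.morphologyEx(m,cv2.MORPH_CLOSE,np.ones((9,9)))
r=cv2.minAreaRect(max(cv2.findContours(m,0,1)[0],key=cv2.contourArea));print(r)
for q in cv2.boxPoints(r): print(q.round(1),onz("top",q,40).round(1))
# slide long edges, flange corners from crop px
for q in [(36,512),(355,541),(44,388),(208,404)]:
    print(onz("top",(350+q[0]/3.2,165+(q[1]-293)/3.2),5).round(1))
s=cv2.cvtColor(T,cv2.COLOR_BGR2HSV);m=cv2.inRange(s,(100,120,30),(130,255,255));x,y,w,h=cv2.boundingRect(m);print("cleaver",x,y,w,h,onz("top",(x,y),52).round(),onz("top",(x+w,y+h),52).round())
print("bottle",onz("top",(331,192),160).round(),onz("top",(331,198),80).round())
E
```

```text
mid [211.7 189.1] 80 [223.6 243.4] 51 [557.9 333.5 117.7] 8.8
short [233.2 197.8] 47 [243.7 243.6] 54 [540.  278.4  92.1] 3.7
long [248.  201.5] 44 [260.7 221.2] 48 [521.2 227.6 141.4] 2.6
bore [431.7 214.9] 25 [363.  171.5] 10 [ 492.8 -285.3   96.5] 2.7
hole [404.5 214.8] 19 [350.8 191.9] 12 [ 500.3 -216.9   42.3] 3.7
bore [ 493.6 -284.2   99. ]
hole [ 501.6 -215.7   45. ]
mid [562.6 337.7 112. ]
short [542.1 280.1  89. ]
long [522.7 228.7 139. ]
((237.59588623046875, 201.9109344482422), (58.63760757446289, 20.24811363220215), 20.556045532226562)
[206.6 201.1] [540.8 368.6  40. ]
[213.7 182.1] [598.4 349.8  40. ]
[268.6 202.7] [536.7 183.9  40. ]
[261.5 221.7] [480.  203.5  40. ]
[450.8 -91.4   5. ]
[ 425.5 -386.6    5. ]
[568.7 -99.5   5. ]
[ 554.  -253.6    5. ]
cleaver 318 239 30 22 [429.  36.  52.] [366. -50.  52.]
bottle [546.  -1. 160.] [544.  -1.  80.]
```

```bash
python3 -m pendant '[1,4,-4.5,0,0, 1,4,-4.5,0,0, 1,4,-4.5,0,0, 1,4,-4.5,0,0, 1,4,-4.5,0,0, 1,4,-4.5,0,0, 1,4,-4.5,0,0, 1,4,-4.5,0,0, 1,4,-4.5,0,0, 1,4,-4.5,0,0, 1,4,-4.5,0,0, 1,4,-4.5,0,0]' 60
cat >> h.py <<'E'
def goto(p,adeg):
    """remaining shift in cm along the tool axes as they stand after the turn (turn first), and the turn"""
    s=ctrl.sense(); q=s["tool_rot"]; a=np.degrees(2*np.arctan2(q[1],q[0])); turn=-(((adeg-a)+180)%360-180)
    d=np.array(p,float)-s["tcp_pos"]; r=np.radians(adeg); c,n=np.cos(r),np.sin(r)
    print("t",s["t"],"tcp",s["tcp_pos"].round(1) if hasattr(s["tcp_pos"],"round") else s["tcp_pos"],"a",round(a,2),"F",np.round(s["ft_force"],1),"gap",round(s["finger_gap"],1))
    print("turn",round(turn,2),"shift cm",np.round([(c*d[0]+n*d[1])/10,(n*d[0]-c*d[1])/10,-d[2]/10],2))
E
python3 - <<'E'
from h import *
T=cv2.imread("pics/top0.png");S=cv2.imread("pics/side0.png")
g=T[180:212,205:260].mean(2)
m=((g>110)&(T[180:212,205:260].astype(int).ptp(2) if 0 else (np.ptp(T[180:212,205:260].astype(int),axis=2)<14))).astype(np.uint8)
n,l,st,c=cv2.connectedComponentsWithStats(m)
for i in range(1,n):
    if st[i,4]>10: print(c[i]+[205,180],st[i])
for z in (101,112): print(onz("top",(214.2,190.3),z).round(1))
goto((561,331,300),69)
E
```

```text
t: 1.6
tcp_pos: [478.1, 98.7, 303.8]
tool_rot: [0.982, 0.186, -0.0, 0.0]
ft_force: [0.6, 0.0, 0.2]
finger_gap: 85.5
gripper_force: 0.0
[213.58974359 190.        ] [ 6  7  7  7 39]
[233.12820513 197.87179487] [25 15  7  7 39]
[248.12820513 201.87179487] [40 19  7  7 39]
[561.5 333.  101. ]
[559.3 330.4 112. ]
t 1.6 tcp [478.1  98.7 303.8] a 21.49 F [0.6 0.  0.2] gap 85.5
turn -47.51 shift cm [24.66 -0.59  0.38]
```

```bash
python3 -m pendant '[1,0,0,0,-9.7, 1,0,0,0,-9.7, 1,0,0,0,-9.7, 1,0,0,0,-9.7, 1,0,0,0,-9.7, 1,5,0,0,0, 1,5,0,0,0, 1,5,0,0,0, 1,5,0,0,0, 1,4.7,0,0,0, 1,0,0,0,0]'
python3 - <<'E'
from h import *
S=cv2.imread("pics/side0.png")
p,e=tri((213.6,190),blob(S,(224,245),4,0)[0]);print(p,e)
goto((560.5,332,250),70)
snap("side","side1");snap("top","top1")
a=cv2.imread("pics/side1.png")[150:290,170:310];b=cv2.imread("pics/top1.png")[150:250,180:300]
cv2.imwrite("pics/c2.png",np.hstack([cv2.resize(a,(400,400)),cv2.resize(b,(400,400*100//120)) if 0 else cv2.resize(b,(400,400))]))
E
```

```text
t: 2.98
tcp_pos: [562.7, 331.6, 303.1]
tool_rot: [0.818, 0.575, 0.0, -0.0]
ft_force: [-0.1, -0.1, 0.2]
finger_gap: 85.3
gripper_force: 0.0
[557.97627436 330.22425305 115.07887215] 3.803228818698979
t 2.975 tcp [562.7 331.6 303.1] a 70.18 F [-0.1 -0.1  0.2] gap 85.3
turn 0.18 shift cm [-0.04 -0.22  5.31]
```

View pics/c2.png

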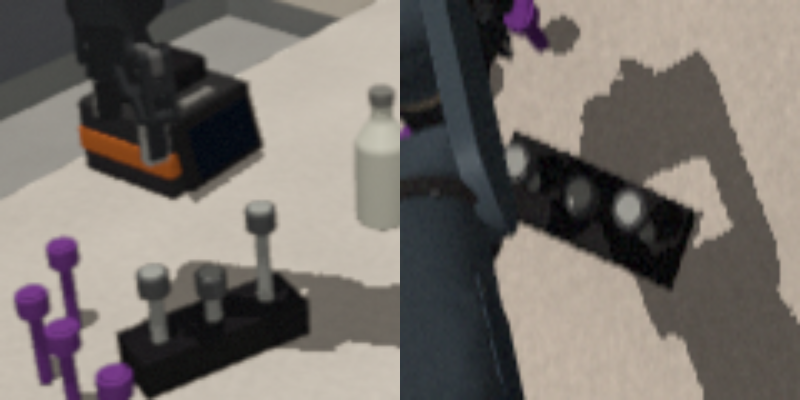

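The left panel shows the gripper above the leftmost head at (153,275), which is the medium pin; short is at (210,278) and long at (260,212). Nothing is in the descent path, so I go down and close.

```bash
python3 -m pendant '[1,0,-0.2,4,0, 1,0,0,4,0, 1,0,0,3,0, 1,0,0,2,0, 1,0,0,1.8,0, 0.45,0,0,0,0, 0.42,0,0,0,0, 0.42,0,0,0,0]' 30
python3 - <<'E'
from h import *
print(ctrl.sense()["wrist_torque"]);goto((560,331.5,155),70)
snap("side","side2");a=cv2.imread("pics/side2.png")[180:290,170:290]
cv2.imwrite("pics/c3.png",cv2.resize(a,(600,550),interpolation=cv2.INTER_CUBIC))
E
```

```text
t: 4.08
tcp_pos: [561.1, 329.6, 157.1]
tool_rot: [0.819, 0.573, 0.001, 0.0]
ft_force: [0.5, -0.7, -1.0]
finger_gap: 35.9
gripper_force: 0.0
[ 0.01042065 -0.01967807  0.00268678]
t 4.075 tcp [561.1 329.6 157.1] a 69.97 F [ 0.5 -0.7 -1. ] gap 35.9
turn -0.03 shift cm [ 0.14 -0.17  0.21]
```

View pics/c3.png

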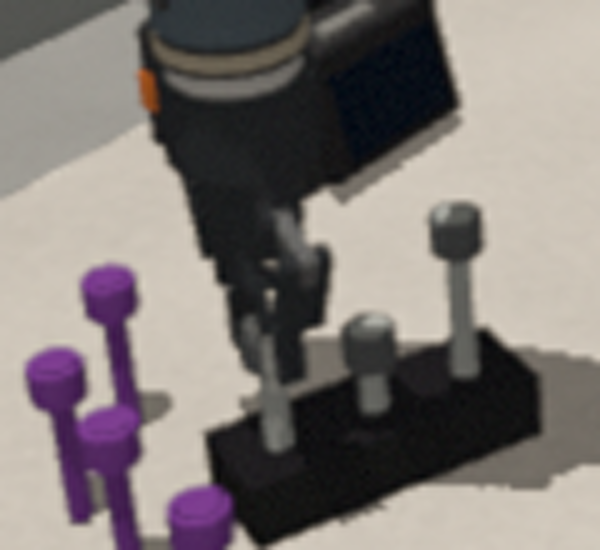

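Fingers straddle the medium pin's head around (265,330), with its shank at (278,410) leading into the left socket. Small correction, then close.

```bash
python3 -m pendant '[0.42,0.1,-0.1,0.2,0, 0.3,0,0,0,0, 0.2,0,0,0,0, 0.2,0,0,0,0, 0.2,0,0,0,0]' 40; python3 -c "
from h import *
goto((560,331.5,155),70)"
```

```text
t: 4.75
tcp_pos: [559.8, 330.9, 154.3]
tool_rot: [0.819, 0.573, 0.0, -0.0]
ft_force: [-1.5, 1.2, 5.1]
finger_gap: 28.8
gripper_force: 39.6
t 4.75 tcp [559.8 330.9 154.3] a 69.97 F [-1.5  1.2  5.1] gap 28.8
turn -0.03 shift cm [ 0.06  0.   -0.07]
```

```bash
python3 -m pendant '[0.2,0,0,0,0, 0.2,0,0,-1,0, 0.2,0,0,-1.5,0, 0.2,0,0,-2,0, 0.2,0,0,-3,0, 0.2,0,0,-4,0, 0.2,0,0,-4,0, 0.2,0,0,-2,0, 0.2,0,0,0,0]' 60
python3 - <<'E'
from h import *
goto((494,-283,330),85)
S=snap("side","side3");T=snap("top","top3")
s=ctrl.sense();tip=s["tcp_pos"]-np.array([0,0,143]);u,v=proj("side",tip).astype(int);print(u,v,proj("top",tip))
a=S[max(v-80,0):v+40,max(u-60,0):u+60,::-1];cv2.imwrite("pics/c4.png",cv2.resize(a,(600,600),interpolation=cv2.INTER_CUBIC))
E
```

```text
t: 5.88
tcp_pos: [560.8, 330.7, 331.7]
tool_rot: [0.819, 0.573, 0.003, 0.001]
ft_force: [-0.0, 0.2, -2.4]
finger_gap: 28.0
gripper_force: 59.3
t 5.875 tcp [560.8 330.7 331.7] a 69.97 F [-0.   0.2 -2.4] gap 28.0
turn -15.03 shift cm [-61.72  -1.31   0.17]
219 219 [208.14079585 184.91639521]
```

View pics/c4.png

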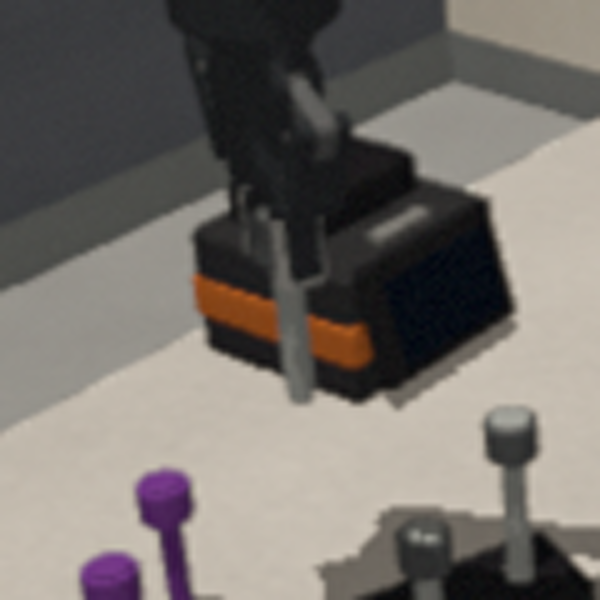

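The pin hangs vertically in the grip, with its tip at crop (300,398) = side (219,219), exactly where the TCP pose predicts; the other two pins are still in the block. Transfer to above the carrier.

```bash
python3 -m pendant '[0.2,0,0,0,-7.5, 0.2,0,0,0,-7.5, 0.2,-4,0,0,0, 0.2,-6,-0.2,0,0, 0.2,-6,-0.2,0,0, 0.2,-6,-0.2,0,0, 0.2,-6,-0.2,0,0, 0.2,-6,-0.2,0,0, 0.2,-6,-0.2,0,0, 0.2,-6,-0.1,0,0, 0.2,-6,0,0,0, 0.2,-5,0,0,0]'
python3 - <<'E'
from h import *
T=cv2.imread("pics/top3.png");S=cv2.imread("pics/side3.png")
for im,n,uv,r in((T,"top",(432,216),4),(S,"side",(363,172),3)):
    B,k=blob(im,uv,r,1);print(n,B.round(2),k,onz(n,B,99).round(1))
# carrier top edges in top view: print grey profile through bore
g=T.mean(2);print(g[185:245:1,425].astype(int));print(g[222,405:470].astype(int))
g=S.mean(2);print(g[166:177,357:370].astype(int))
g=T.mean(2);print(g[209:222,425:440].astype(int))
goto((494,-283,260),85)
E
```

```text
t: 7.48
tcp_pos: [495.9, -238.0, 327.3]
tool_rot: [0.738, 0.675, -0.0, -0.001]
ft_force: [0.3, -0.1, -1.4]
finger_gap: 28.5
gripper_force: 59.4
top [431.68 214.92] 25 [ 493.6 -284.2   99. ]
side [363.  171.5] 10 [ 489.  -280.9   99. ]
[102 103 102 104 107 105 103 106 103 106 104 108 142 171 172 169 166 168
 168 168 165 167 169 169 172 173 169 168 167 165 167 172 170 171 169 169
 169 172 173 169 165 167 166 167 171 168 168 145  76  76 117 166 172 168
 151 131 168 163 165 169]
[147 146 148 149 148 146 149 131  80  77 158 170 171 173 171 174 171 172
 173 172 172 172 171 171 170 170 170 166 171 168 170 172 170 167 169 169
 168 167 169 168 166 164 167 168 166 165  97  82  75 176 168 169 154  87
   5  10   9  20  22  22  27 151 173 174 175]
[[179 178 176 175 176 176 177 177 178 178 178 173 169]
 [176 175 176 175 177 177 177 178 178 177 178 177 177]
 [175 176 176 176 178 177 178 178 177 177 176 176 177]
 [176 176 177 178 178 178 178 177 177 176 176 177 177]
 [177 177 178 178 175 171 171 174 174 176 177 177 177]
 [178 179 178 171 150 131 133 139 155 172 177 177 178]
 [178 178 177 169 150 132
[... 479 characters left out ...]
67 166 167 167 167 167]
 [167 167 165 164 114  94  76  86 115 153 166 165 166 161 165]
 [165 167 164 142  94  77  78  80  82 117 163 167 167 164 167]
 [167 164 164 130 138  75  80  83  80 106 165 164 164 165 166]
 [172 170 170 158 141 102  79  83  81 104 166 164 164 165 166]
 [170 172 169 170 140 142  94  76  92 142 169 170 168 167 168]
 [171 170 170 170 153 149 139 114 136 167 169 168 166 169 167]
 [169 167 169 168 168 167 161 162 168 168 168 169 167 170 168]
 [169 169 166 168 168 169 169 170 168 168 166 166 167 167 165]
 [169 168 167 168 170 168 169 168 167 168 167 167 164 167 167]]
t 7.475 tcp [ 495.9 -238.   327.3] a 84.9 F [ 0.3 -0.1 -1.4] gap 28.5
turn -0.1 shift cm [-4.5   0.2   6.73]
```

```bash
python3 -m pendant '[0.2,-2.5,0.1,2,0, 0.2,-2,0.1,2.9,0, 0.2,0,0,0,0, 0.2,0,0,0,0]'
python3 - <<'E'
from h import *
g=cv2.imread("pics/top3.png").mean(2)[209:222,425:438];w=np.clip((163-g)/25,0,1)
y,x=np.mgrid[209:222,425:438];c=np.array([(x*w).sum(),(y*w).sum()])/w.sum();print("rim",c,w.sum(),onz("top",c,99).round(1))
goto((493.5,-283,278),85)
S=snap("side","side4");s=ctrl.sense();tip=s["tcp_pos"]-np.array([0,0,143]);print(proj("side",tip),proj("top",tip),proj("top",tip+[0,0,200]))
snap("top","top4")
a=S[110:210,310:410,::-1];b=cv2.imread("pics/top4.png")[160:260,380:480]
cv2.imwrite("pics/c5.png",np.hstack([cv2.resize(q,(400,400),interpolation=cv2.INTER_CUBIC) for q in(a,b)]))
E
```

```text
t: 7.98
tcp_pos: [494.9, -279.7, 279.2]
tool_rot: [0.737, 0.676, 0.0, -0.001]
ft_force: [0.8, -0.3, -0.9]
finger_gap: 28.6
gripper_force: 59.5
rim [431.23584906 215.04402516] 38.16 [ 493.3 -283.    99. ]
t 7.975 tcp [ 494.9 -279.7  279.2] a 85.01 F [ 0.8 -0.3 -0.9] gap 28.6
turn 0.01 shift cm [-0.34 -0.11  0.12]
[361.94745885 161.26515365] [432.65301889 212.25173449] [448.91387051 199.26222623]
```

View pics/c5.png

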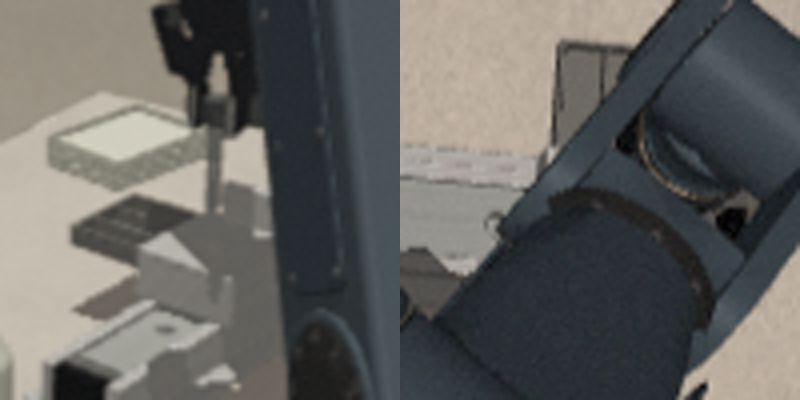

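Run:
```python
from h import *
g=cv2.imread("pics/side4.png").mean(2).astype(int);print(g[146:176,355:374])
K,R,t=cal("side")
s=ctrl.sense();b=np.array([493.3,-283,99]);print("proj bore",proj("side",b),proj("side",b+[10,0,0])-proj("side",b),proj("side",b+[0,10,0])-proj("side",b),proj("side",b+[0,0,10])-proj("side",b))
for z in(135,145,155):print(z,proj("side",[*s["tcp_pos"][:2],z+1]))
```

```text
[[118 119 124 131 129 123 109  93  86  89 131 176 189 188 187 187 187 186
  186]
 [120 118 126 126 124 128 114  88  86  90 130 175 188 187 187 186 186 187
  187]
 [126 123 128 129 121 126 115  87  86  91 130 172 186 186 187 186 187 186
  187]
 [122 127 126 125 124 128 112  86  86  88 128 172 187 187 186 186 187 187
  187]
 [120 131 130 141 167 176 156  98  94  93 142 182 186 186 186 186 186 186
  187]
 [139 161 175 178 186 187 166 103 101 100 145 185 187 184 185 185 186 186
  186]
 [178 183 186 186 186 180 150  98  98  96 144 186 187 186 185 184 184 184
  184]
 [187 186 184 186 186 177 145  98  97  94 145 185 187 187 187 185 184 183
  184]
 [186 185 186 185 186 179 145  98  96 102 149 179 178 184 186 186 185 185
  184]
 [187 187 186 185 187 180 147  94  89 101 134 147 130 139 157 171 176 183
  183]
 [187 187 186 187 187 181 147  92  87  99 116 113 100 104 114 124 132 144
  158]
 [186 186 187 188 188 175 134  88  88 100 111 105 100 100 100  99 101 110
  145]
 [186 187 187 187 188 174 128  89  88  99 109 101 101  99 100  99  99 100
  116]
 [187 187 187 187 186 173 127  88  87  97 105  
[... 842 characters left out ...]
]
 [105  94  94  96  96  97  96  97  97  96  95  95  94  95  96  95  95  95
   96]
 [149 107  94  95  96  95  97  99  99  96  97  96  95  95  96  96  97  96
   95]
 [175 151 106  94  94  95  95  98  99  98  96  94  95  95  96  95  95  95
   94]
 [180 174 149 105  92  94  96  96  97  97  97  95  97  97  96  96  95  95
   95]
 [177 178 174 148 107  94  95  95  96  96  95  96  96  95  95  95  95  95
   96]
 [155 169 178 175 150 108  95  95  96  96  95  96  94  94  95  96  94  96
   95]]
proj bore [362.22481096 170.99319396] [-2.48943288 -0.6926543 ] [-1.37062015  0.98702575] [ 0.17833798 -2.58328158]
135 [361.89294385 161.49879347]
145 [362.07253052 158.84950835]
155 [362.25332461 156.18241131]
```

Left panel: the pin's tip at side (363,163), 0.5 px from where the TCP pose predicts, above the shadowed carrier; the right (top) view is hidden by the arm. Bore estimate ≈ (492.5, −282.4). Go just above it.

```bash
python3 -m pendant '[0.2,-0.3,-0.2,1.2,0, 0.2,0,0,1.2,0, 0.2,0,0,0.9,0, 0.2,0,0,0,0, 0.2,0,0,0,0]'
python3 -c "
from h import *
goto((492.5,-282.4,238),85)"
```

```text
t: 8.7
tcp_pos: [493.0, -283.9, 246.9]
tool_rot: [0.737, 0.675, 0.0, 0.0]
ft_force: [-0.7, -0.6, -1.3]
finger_gap: 28.6
gripper_force: 59.5
t 8.7 tcp [ 493.  -283.9  246.9] a 84.97 F [-0.7 -0.6 -1.3] gap 28.6
turn -0.03 shift cm [ 0.15 -0.06  0.89]
```

```bash
python3 -m pendant '[0.2,0.15,-0.05,0,0, 0.2,0,0,0.4,0, 0.2,0,0,0.3,0, 0.2,0,0,0,0, 0.2,0,0,0,0]'
python3 -c "
from h import *
goto((492.5,-282.4,237),85)"
```

```text
t: 9.32
tcp_pos: [492.5, -282.3, 239.9]
tool_rot: [0.737, 0.675, 0.0, 0.0]
ft_force: [-0.6, -0.4, -1.5]
finger_gap: 28.5
gripper_force: 59.5
t 9.325 tcp [ 492.5 -282.3  239.9] a 84.97 F [-0.6 -0.4 -1.5] gap 28.5
turn -0.03 shift cm [-0.01  0.    0.29]
```

Tip estimated at 97.6 mm with no contact force; continue down slowly.

```bash
python3 -m pendant '[0.2,0,0,0.3,0, 0.2,0,0,0,0, 0.2,0,0,0,0]'
python3 -c "
from h import *
goto((492.5,-282.4,237),85)"
```

```text
t: 9.7
tcp_pos: [492.5, -282.2, 236.9]
tool_rot: [0.737, 0.675, 0.0, -0.0]
ft_force: [0.5, 0.5, -2.3]
finger_gap: 28.6
gripper_force: 59.5
t 9.7 tcp [ 492.5 -282.2  236.9] a 84.97 F [ 0.5  0.5 -2.3] gap 28.6
turn -0.03 shift cm [-0.02  0.01 -0.01]
```

In the bore. Lower further, watching lateral force.

```bash
python3 -m pendant '[0.2,0,0,0.5,0, 0.2,0,0,0.5,0, 0.2,0,0,0.5,0, 0.2,0,0,0,0, 0.2,0,0,0,0]'
```

```text
t: 10.32
tcp_pos: [492.5, -282.3, 221.9]
tool_rot: [0.737, 0.675, 0.0, -0.0]
ft_force: [-0.2, -0.3, -2.3]
finger_gap: 28.5
gripper_force: 59.6
```

```bash
python3 -m pendant '[0.2,0,0,0.6,0, 0.2,0,0,0.6,0, 0.2,0,0,0.6,0, 0.2,0,0,0.6,0, 0.2,0,0,0.5,0, 0.2,0,0,0.3,0, 0.2,0,0,0,0, 0.2,0,0,0,0]'
```

```text
t: 11.32
tcp_pos: [492.6, -282.4, 190.1]
tool_rot: [0.737, 0.675, 0.0, 0.0]
ft_force: [0.4, 0.8, -1.9]
finger_gap: 28.4
gripper_force: 59.6
```

```bash
python3 -m pendant '[0.2,0,0,0.15,0, 0.2,0,0,0.1,0, 0.2,0,0,0.05,0, 0.2,0,0,0,0, 0.2,0,0,0,0]'
```

```text
t: 11.95
tcp_pos: [492.5, -282.3, 187.3]
tool_rot: [0.737, 0.675, -0.0, 0.0]
ft_force: [-0.4, 0.6, 3.4]
finger_gap: 28.1
gripper_force: 59.9
```

The tip is on the bed (+5 N). Release and lift straight up.

```bash
python3 -m pendant '[0.4,0,0,0,0, 0.6,0,0,0,0, 0.8,0,0,0,0, 0.8,0,0,0,0, 0.8,0,0,-1,0, 0.8,0,0,-2,0, 0.8,0,0,-3,0, 0.8,0,0,-4,0, 0.8,0,0,0,0]'
python3 - <<'E'
from h import *
S=snap("side","side5");a=S[110:210,320:440,::-1]
goto((487,-360,300),85)
cv2.imwrite("pics/c6.png",cv2.resize(a,(720,600),interpolation=cv2.INTER_CUBIC))
E
```

```text
t: 13.08
tcp_pos: [494.0, -283.5, 291.0]
tool_rot: [0.737, 0.675, 0.0, 0.004]
ft_force: [-0.5, 0.3, 0.4]
finger_gap: 68.5
gripper_force: 0.0
t 13.125 tcp [ 493.  -282.7  289. ] a 84.98 F [-0.5 -0.6 -0.8] gap 68.7
turn -0.02 shift cm [-7.76  0.07 -1.1 ]
```

View pics/c6.png

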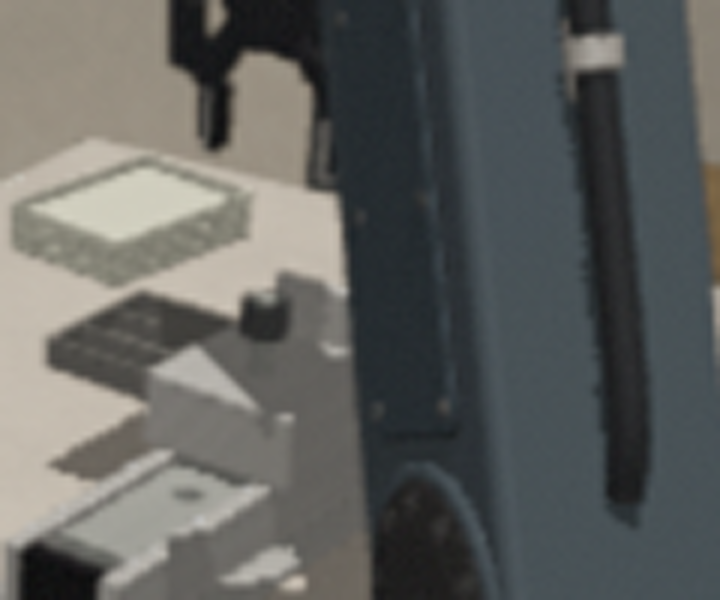

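The pin stands free in the bore with its head raised at crop (265,310), the lug behind it at (315,300), and the bed hole at (190,495). Next: close the fingers, go behind the lug, and come down.

```bash
python3 -m pendant '[0,-4,0,0,0, 0,-5,0,0,0, 0,0,0,2,0, 0,0,0,4,0, 0,0,0,2.5,0, 0,0,0,2.0,0, 0,0,0,0,0, 0,0,0,0,0]' 40
python3 -c "
from h import *
goto((486.8-11*.087,-347.1-11,183),85)"
```

```text
t: 14.12
tcp_pos: [484.6, -372.0, 182.0]
tool_rot: [0.737, 0.675, -0.0, -0.0]
ft_force: [0.0, 0.5, 0.7]
finger_gap: -0.0
gripper_force: 0.0
t 14.125 tcp [ 484.6 -372.   182. ] a 84.97 F [0.  0.5 0.7] gap -0.0
turn -0.03 shift cm [ 1.39  0.   -0.1 ]
```

```bash
python3 -m pendant '[0,0.5,0,0,0, 0,0.3,0,0,0, 0,0.2,0,0,0, 0,0.2,0,0,0, 0,0.2,0,0,0, 0,0.2,0,0,0, 0,0.2,0,0,0, 0,0.2,0,0,0]'
python3 -c "
from h import *
goto((486.8,-347.1,182),85)"
```

```text
t: 15.12
tcp_pos: [486.4, -352.6, 182.1]
tool_rot: [0.737, 0.675, -0.0, 0.001]
ft_force: [-1.5, -3.6, 1.1]
finger_gap: 0.1
gripper_force: 1.9
t 15.125 tcp [ 486.4 -352.6  182.1] a 84.96 F [-1.5 -3.6  1.1] gap 0.1
turn -0.04 shift cm [ 0.55 -0.01  0.01]
```

In contact and pushing (about 3.6 N). Continue at 24 mm/s.

```bash
python3 -m pendant '[0,0.3,0,0,0, 0,0.3,0,0,0, 0,0.3,0,0,0, 0,0.3,0,0,0, 0,0.3,0,0,0, 0,0.3,0,0,0, 0,0.3,0,0,0, 0,0.3,0,0,0, 0,0.3,0,0,0, 0,0.3,0,0,0, 0,0.3,0,0,0, 0,0.3,0,0,0]'
python3 -c "
from h import *
goto((486.8,-347.1,182),85)"
```

```text
t: 16.62
tcp_pos: [489.7, -316.0, 182.0]
tool_rot: [0.737, 0.675, 0.0, 0.0]
ft_force: [-0.5, -2.9, 3.0]
finger_gap: -0.4
gripper_force: 1.9
t 16.625 tcp [ 489.7 -316.   182. ] a 84.97 F [-0.5 -2.9  3. ] gap -0.4
turn -0.03 shift cm [-3.12 -0.02  0.  ]
```

```bash
python3 -m pendant '[0,0.2,0,0,0, 0,0.2,0,0,0, 0,0.2,0,0,0, 0,0.2,0,0,0, 0,0.2,0,0,0, 0,0.2,0,0,0, 0,0.2,0,0,0, 0,0.2,0,0,0]'
```

```text
t: 17.62
tcp_pos: [490.8, -299.8, 181.7]
tool_rot: [0.737, 0.675, 0.0, -0.0]
ft_force: [1.3, -4.0, 1.3]
finger_gap: 0.0
gripper_force: 1.6
```

```bash
python3 -m pendant '[0,0.2,0,0,0, 0,0.2,0,0,0]'
```

```text
t: 17.88
tcp_pos: [491.1, -295.9, 181.7]
tool_rot: [0.737, 0.675, -0.0, -0.0]
ft_force: [1.5, -3.3, 0.9]
finger_gap: 0.0
gripper_force: 1.6
```

```bash
python3 -m pendant '[0,0.2,0,0,0, 0,0.15,0,0,0]'
```

```text
t: 18.12
tcp_pos: [491.4, -292.4, 181.7]
tool_rot: [0.737, 0.675, -0.0, -0.0]
ft_force: [1.8, -3.6, 0.5]
finger_gap: -0.2
gripper_force: 1.5
```

```bash
python3 -m pendant '[0,0.15,0,0,0, 0,0.15,0,0,0]'
```

```text
t: 18.38
tcp_pos: [491.7, -289.5, 181.8]
tool_rot: [0.737, 0.675, 0.0, -0.0]
ft_force: [0.2, -4.9, -0.1]
finger_gap: -0.1
gripper_force: 2.2
```

Run:
```python
from h import *
S=snap("side","s7");g=S.mean(2)
print(blob(S,(351,192),3,1))
cv2.imwrite("pics/c7.png",cv2.resize(S[130:220,310:420,::-1],(720,589),interpolation=cv2.INTER_CUBIC))
```

```text
(array([353.75, 194.25]), np.int32(4))
```

View pics/c7.png

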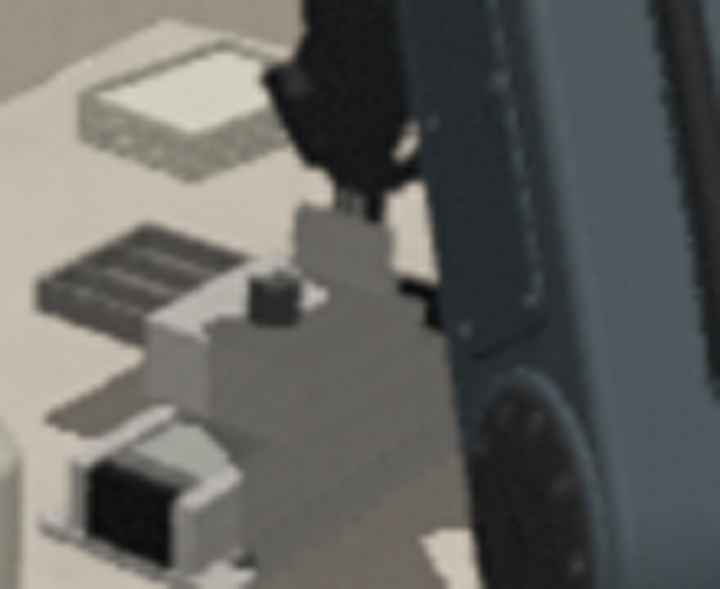

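The carrier now covers the hole; the head shows at crop (274,298) = side (352,175.5). Checking whether it is seated or still raised.

Run:
```python
from h import *
s=ctrl.sense();print(s["t"],s["tcp_pos"],s["ft_force"])
d=np.array([.087,.996])
for tr in(64,68,72):
    b=np.array([492.5,-282.4])+tr*d
    print(tr,[proj("side",[*b,z]).round(1) for z in(99,121,123,145)])
b=np.array([492.5,-282.4]);print("before",[proj("side",[*b,z]).round(1) for z in(123,145)])
print(cv2.imread("pics/s7.png").mean(2).astype(int)[166:186,344:362])
print(cv2.imread("pics/side5.png").mean(2).astype(int)[154:172,356:372])
```

```text
18.425 [ 491.68088729 -289.3009632   181.77525628] [ 1.43125962 -2.28891386 -0.72867633]
64 [array([351.9, 177.2]), array([352.3, 171.3]), array([352.3, 170.8]), array([352.6, 164.9])]
68 [array([351.3, 177.6]), array([351.6, 171.7]), array([351.6, 171.2]), array([352. , 165.2])]
72 [array([350.6, 178. ]), array([350.9, 172.1]), array([351. , 171.6]), array([351.3, 165.6])]
before [array([362.8, 164.9]), array([363.2, 159.1])]
[[186 187 187 186 186 185 185 184 185 177 147 103  99 100  99 101 100 101]
 [160 178 185 185 184 184 185 184 184 179 155 112 100 101 100 100 100 101]
 [101 123 138 158 175 182 182 178 173 172 154 109  99 100 101 101 100 101]
 [ 69  76  88 116 146 166 179 178 175 166 133 102 100 102 101 101 102 103]
 [ 71  83 107 144 168 175 178 171 163 162 130 109 101 101 101 101 102 102]
 [109 144 167 168 165 168 165 148 118 121 130 130  99  97  99 100 102 101]
 [167 175 179 159 109 111 114 105  86  87  96 105 108 103  94  93  99 100]
 [177 177 177 153  68  55  70  77  75  73  64  78 129 146 110 100  94  95]
 [176 175 175 151  62  40  49  56  55  50  46  69 136 173 167 148 101
[... 1338 characters left out ...]
  57  45  53  77  99 101  99]
 [115 131 150 146  68  39  42  44  45  43  44  50  78 101 100  99]
 [ 65  73  93  96  50  39  43  44  43  44  42  51  78 100 102 100]
 [ 63  69  82  78  46  41  43  43  42  45  42  54  83 101 102 103]
 [ 81  90  94  85  56  45  43  42  45  42  45  61  90 103 104 101]
 [ 95  95  96  92  82  69  52  48  47  47  56  77  94  98  99  98]
 [ 95  95  94  95  94  87  80  81  81  83  89  93  97  96  95  96]
 [ 93  93  95  96  96  92  85  88  88  90  95  95  96  95  96  95]
 [ 92  93  94  96  96  92  86  88  91  93  94  94  95  96  94  94]
 [105  93  95  96  95  89  86  87  89  91  94  96  94  96  95  95]
 [149 106  94  94  93  88  86  88  87  90  95  95  96  96  95  96]]
```

The head now spans rows 172–179 (predicted seated 171.7–177.6, raised about 165) and no shank shows below it, so the pin has dropped. Ease off, back away, and check again.

```bash
python3 -m pendant '[0,-0.2,0,0,0, 0,-0.5,0,0,0, 0,-1,0,0,0, 0,-2,0,0,0, 0,0,0,-3,0, 0,0,0,-5,0, 0,0,0,-5,0, 0,-5,0,0,0, 0,-5,0,0,0, 0,0,0,0,0, 0,0,0,0,0]'
python3 - <<'E'
from h import *
S=snap("side","s8");T=snap("top","t8");print(S.mean(2).astype(int)[168:184,344:362])
a=S[130:290,170:400,::-1];b=T[150:290,190:480,::-1]
cv2.imwrite("pics/c8.png",np.vstack([cv2.resize(a,(460,320)),cv2.resize(b,(460,222))]))
E
```

```text
t: 19.8
tcp_pos: [479.1, -426.7, 311.4]
tool_rot: [0.738, 0.675, 0.0, -0.001]
ft_force: [0.1, 0.3, 0.2]
finger_gap: -0.1
gripper_force: 0.0
[[ 99 119 134 153 171 177 178 178 180 176 154 118 113 114 114 114 116 114]
 [ 68  73  84 114 143 162 175 174 175 171 148 115 113 114 114 114 114 114]
 [ 71  79 103 140 164 169 167 158 162 161 136 114 114 113 112 114 115 114]
 [104 141 162 163 156 156 157 154 156 158 145 131 134 123 116 115 113 113]
 [163 170 174 157 115 132 153 154 154 155 139 119 148 164 156 139 121 116]
 [173 172 172 149  83  99 122 129 128 125 108  94 139 173 172 166 163 156]
 [171 170 171 147  67  62  78  84  89  81  65  73 133 172 173 173 174 172]
 [171 171 165 132  56  47  54  58  60  53  48  68 132 173 172 172 173 172]
 [171 172 164 127  54  43  50  52  50  49  49  82 141 172 160 127 124 125]
 [172 173 164 128  56  44  48  49  50  46  49  87 144 172 154  99  93  93]
 [173 174 172 147  74  44  46  47  46  43  52 104 155 173 153  99  90  91]
 [173 173 174 167 138  89  75  72  72  72  90 137 169 174 154  99  91  91]
 [174 172 172 172 168 161 161 161 161 160 160 167 175 174 155 103  89  91]
 [173 172 172 173 174 173 173 174 173 174 173 173 173 172 167 143  97  90]
 [164 171 173 174 174 173 173 173 173 173 172 171 170 171 171 152  97  89]
 [122 134 152 166 172 172 174 174 173 172 171 170 170 171 172 154 103  90]]
```

View pics/c8.png

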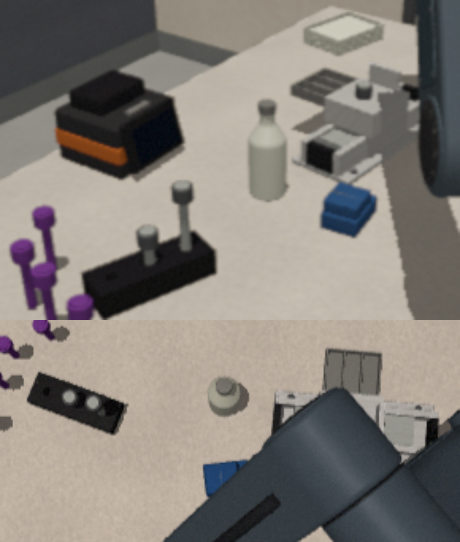

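The head sits directly on the carrier with no gap or shank visible (side (352,176)). The other two pins, the bottle and the cleaver are where they were, and the arm is clear. Handing in.

```bash
python3 -c "
from cell import sign_off
print(sign_off())"
```

```text
the job is handed in; nothing more can be done
None
```

The middle-length pin is locked: it stood free in the bore, dropped into the bed hole as the carrier was pushed slowly, and its head sits on the carrier; the other two pins, bottle and cleaver look undisturbed, the screwdriver (which nothing went near) was hidden in the last pictures, and the job was handed in at about 20 s.

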